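# Put up the mixed preserve jars in their colour-marked caddies

## Task

Sort the five loose preserve jars into the three small wooden caddies by colour, red jars in the red-rimmed caddy, green in the green, and the yellow one in the yellow, one jar to a bay, each standing upright on the bay's floor. They are glass, so lower each jar to the floor of its bay before letting go, and knock none over. The yellow jar already put away stays standing in its bay.

Things in the scene. Friction and masses are not known exactly. Their poses are not given: they have to be found in the camera images.
- jar_tomato_a: Sealed upright glass preserve jar, a plain cylinder 54 mm in diameter and 86 mm tall, about 0.22 kg, loose on the table; red tomato contents, steel screw band round the top and a red lid disc. Origin: centre of its underside; z up along its axis. Can be gripped across its diameter anywhere from the side, fingers pointing down; the top 44 mm stand clear above a caddy's walls.
- jar_tomato_b: Sealed upright glass preserve jar, a plain cylinder 54 mm in diameter and 86 mm tall, about 0.22 kg, loose on the table; red tomato contents, steel screw band round the top and a red lid disc. Origin: centre of its underside; z up along its axis. Can be gripped across its diameter anywhere from the side, fingers pointing down; the top 44 mm stand clear above a caddy's walls.
- jar_pickle_a: Sealed upright glass preserve jar, a plain cylinder 54 mm in diameter and 86 mm tall, about 0.22 kg, loose on the table; green pickle contents, steel screw band round the top and a green lid disc. Origin: centre of its underside; z up along its axis. Can be gripped across its diameter anywhere from the side, fingers pointing down; the top 44 mm stand clear above a caddy's walls.
- jar_pickle_b: Sealed upright glass preserve jar, a plain cylinder 54 mm in diameter and 86 mm tall, about 0.22 kg, loose on the table; green pickle contents, steel screw band round the top and a green lid disc. Origin: centre of its underside; z up along its axis. Can be gripped across its diameter anywhere from the side, fingers pointing down; the top 44 mm stand clear above a caddy's walls.
- jar_peach: Sealed upright glass preserve jar, a plain cylinder 54 mm in diameter and 86 mm tall, about 0.22 kg, loose on the table; yellow-orange peach contents, steel screw band round the top and a yellow lid disc. Origin: centre of its underside; z up along its axis. Can be gripped across its diameter anywhere from the side, fingers pointing down; the top 44 mm stand clear above a caddy's walls.
- jar_stored: Jar just like jar_peach (54 x 86 mm, yellow lid), loose, already standing in the yellow caddy's -y bay. Origin: centre of its underside; z up. (Clutter among the jars is under 40 mm high, taller equipment only beyond 0.8 m ahead or 0.4 m to either side: a jar carried within that area, underside 0.12 m above the table, passes over all.)
- caddy_red: Pine caddy fixed to the table, rims painted red. Outer 94 (x) x 178 (y) x 42 mm high; walls and floor 8 mm thick; a 6 mm divider as high as the walls makes two bays, each 78 x 78 mm inside, 34 mm deep. Origin: centre of its underside; z up, y along its long side: bay centres at x = 0, y = -42 and +42 mm, bay floor at z = 8 mm. Both bays are empty at the start.
- caddy_green: Pine caddy fixed to the table, rims painted green. Outer 94 (x) x 178 (y) x 42 mm high; walls and floor 8 mm thick; a 6 mm divider as high as the walls makes two bays, each 78 x 78 mm inside, 34 mm deep. Origin: centre of its underside; z up, y along its long side: bay centres at x = 0, y = -42 and +42 mm, bay floor at z = 8 mm. Both bays are empty at the start.
- caddy_yellow: Pine caddy fixed to the table, rims painted yellow. Outer 94 (x) x 178 (y) x 42 mm high; walls and floor 8 mm thick; a 6 mm divider as high as the walls makes two bays, each 78 x 78 mm inside, 34 mm deep. Origin: centre of its underside; z up, y along its long side: bay centres at x = 0, y = -42 and +42 mm, bay floor at z = 8 mm. Its -y bay holds jar_stored at the start; its +y bay is empty.
Mind the look-alikes: they are no part of the job. What is shaped like the jar_pickle_b but purple is not meant.

How it is judged:
By the outcome, as a careful person would: the job done as asked, in the order asked, and still so for the second after the job is handed in, with the robot touching nothing.
It also fails if it takes over 128 s, if anything falls off the work surface, if the arm or the gripper's body presses on something with over 40 N, if the wrist force passes 120 N, or if a joint passes its speed limit or range.

## Robot

A 6-joint arm with a two-finger parallel gripper is mounted at the origin on the work surface. World frame = base frame: x ahead of the robot, y to its left, z up, the work surface at z = 0. Lengths are in m, angles in rad, forces in N, time in s.
With the tool pointing down it reaches from about 0.275 to 0.75 m from the base axis. Payload 10.2 kg.
Tool frame: the origin (TCP) lies on the centre line of the jaws, within the pads' length; the fingertips stand arm.tip_extent ahead of it and the grasp point (between the pads) lies 3 mm ahead of it (arm.tip_extent is the distance from the TCP to the fingertips, in m); z points along the fingers, x is the direction in which the jaws open and shut, and the axes are right-handed (so a half turn about z gives the same grasp; the last joint's range is limited). The gripper opens to 88 mm and grips with 3 to 60 N. Pads are 18 mm wide; open, the fingers measure 123 mm over their backs; the gripper's body (75 mm by 187 mm) begins 45 mm behind the grasp point.
Start: joints at [-1.554, 0.313, 1.498, -0, 1.331, -0.223], TCP at [0.125, -0.51, 0.261] pointing down, gripper open.
Joint ranges: [-2.94, 2.94], [-0.97, 2.17], [0.19, 2.56], [-1.23, 4.37], [0.02, 3.11], [-2.88, 2.88]. Speed limits (rad/s): [2.39, 2.39, 3.01, 3.14, 3.14, 3.14].

## Interface

Orientations are given as a unit quaternion [x, y, z, w].
In Python, from cell import arm, vision gives the robot as it stands.
- The arm moves only by the shell command python3 -m jog 'ROWS' [FORCE]. ROWS is JSON, a list of rows, each an object of numbers: "fingers": the opening, from 0 (shut) to 1 (fully open); "x", "y", "z": the shift along the tool's x, y, z in mm; "rx", "ry", "rz": the turn, a rotation vector about the tool's x, y, z in degrees. A call has 1 to 8 rows; each row shifts and turns the commanded pose from where the row before left it, along the tool's axes as they then stand; what a row does not reach is not made up. A row lasts 1/10 s, in which the tool goes at most 50 mm and 8.59 degrees, less where a joint would pass 70% of its speed; a pose out of reach is approached as far as the arm can. A call is refused whole if a number of a shift passes 50 or a number of a turn 8.59, either way. A call with a gripper value outside its range is refused whole. The fingers move at their own pace and stop on an object; FORCE is the grip in N (left out, the last holds). Time passes only in rows, so rows that do not move let the fingers close. It gives the time, the measured TCP pose, the force and the opening at its end, in the units of the state.
- arm.read_state(): the state, without advancing time (a new reading comes with each control period).
- vision.read_camera(name): name is "scene" or "top" or "wrist"; returns (picture, depth): 420x560x3 uint8, blue, green, red; 420x560 float32, m along the optical axis (not along the pixel's ray), 0 where there is no reading.
- vision.camera_info(name): a dict with "intrinsics" (3x3 intrinsics, pixels), "cam_to_world" (4x4, takes a point from camera to world coordinates); the wrist camera has in their place "T_tool_cam" (4x4, takes a point from camera to tool coordinates, whose origin is the TCP and whose axes are the tool frame's). Camera axes: x right, y up, looking along -z (the intrinsics and any distortion apply to the point x, -y, -z); pixel columns grow to the right and rows downward; lengths in m; the calibration is good to about 2 mm. A picture is of the moment at which its call begins: read the wrist's pose just before it. camera_info takes no time and is no camera call.
- arm.finish_job(): hands the job in, once; it reports no verdict.
The state is a dict: "time": time; "joint_pos": joint angles; "dq": joint speeds; "tau": joint torques, N m; "position": TCP position; "tcp_rot": TCP orientation; "contact_force": force on the tool from outside, world axes, zero at the start; "torque": the same for the moment, N m; "gripper_width": finger opening in m.
Only numpy, scipy, OpenCV 4.12 (cv2) and the standard library are available. Lean on these libraries where they do the work, as an engineer would, in place of code of your own. Each camera call takes 0.05 s, during which the arm holds its last target.

## Working session

There is one attempt and no reset: what is moved stays moved. The work goes in short steps, Python scripts to look and compute and a shell command to move; the robot and the scene stay as the last step left them, time stands still between calls to the robot, and variables do not carry over. Pictures are saved under pics/ and viewed, and the job is handed in when it is done.

```bash
mkdir -p pics; ls
python3 - <<'E'
from cell import arm, vision
import cv2, json
print(arm.tip_extent, arm.read_state())
for n in ("top","scene"):
    p,d=vision.read_camera(n); cv2.imwrite(f"pics/{n}0.png",p)
    import numpy as np; np.save(f"pics/{n}0.npy",d)
    print(n,vision.camera_info(n))
print(vision.camera_info("wrist"))
E
```

```text
pics
0.022 {'time': 0.0, 'joint_pos': array([-1.55437764e+00,  3.13458149e-01,  1.49844538e+00, -1.37164410e-05,
        1.33097156e+00, -2.23420742e-01]), 'dq': array([-0.00114433, -0.00021377,  0.00152057,  0.00099222,  0.00034101,
        0.00017429]), 'tau': array([-2.59800800e-05, -4.02212870e+01, -2.52265120e+01,  6.94356440e-02,
        3.52897332e-02, -1.22715592e-04]), 'position': array([ 0.12468295, -0.50975652,  0.26015375]), 'tcp_rot': array([ 7.86622310e-01, -6.17434151e-01, -4.09310757e-04, -4.93630671e-04]), 'contact_force': array([ 0.17659406,  0.49455453, -0.78987727]), 'torque': array([ 0.00278506,  0.01154782, -0.04327236]), 'gripper_width': 0.08806017921119055}
top {'intrinsics': array([[512.53587088,   0.        , 279.70626423],
       [  0.        , 512.53587088, 202.50928047],
       [  0.        ,   0.        ,   1.        ]]), 'cam_to_world': array([[ 0.01961067,  0.98748543, -0.15648626,  0.31298013],
       [-0.99973414,  0.02126602,  0.00891092, -0.01739985],
       [ 0.01212724,  0.15626991,  0.98763994,  1.35059854],
       [ 0.        ,  0.        ,  0.
[... 289 characters left out ...]
.92916022,  0.24269353, -0.27885684, -0.36656005],
       [ 0.00644527,  0.74357526,  0.66862118,  0.8600531 ],
       [ 0.        ,  0.        ,  0.        ,  1.        ]])}
{'intrinsics': array([[343.52156455,   0.        , 285.12400742],
       [  0.        , 343.52156455, 211.7797675 ],
       [  0.        ,   0.        ,   1.        ]]), 'T_tool_cam': array([[ 9.99999648e-01, -6.51566911e-04, -5.29568896e-04,
        -4.71192978e-05],
       [-7.68137735e-04, -9.64615471e-01, -2.63659636e-01,
        -6.64250877e-02],
       [-3.39038456e-04,  2.63659949e-01, -9.64615631e-01,
        -1.24719702e-01],
       [ 0.00000000e+00,  0.00000000e+00,  0.00000000e+00,
         1.00000000e+00]])}
```

View pics/top0.png

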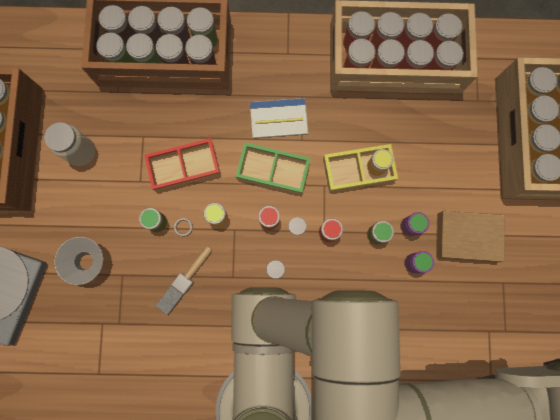

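View pics/scene0.png

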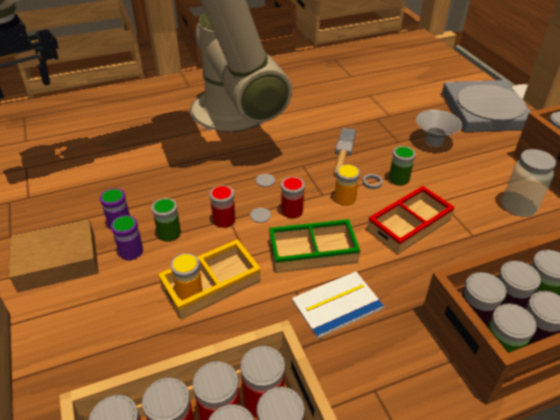

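Run:
```python
import cv2
p=cv2.imread("pics/top0.png"); cv2.imwrite("pics/top0c.png",cv2.resize(p[90:290,100:360],(780,600),interpolation=cv2.INTER_CUBIC))
```

```text
(no output)
```

View pics/top0c.png

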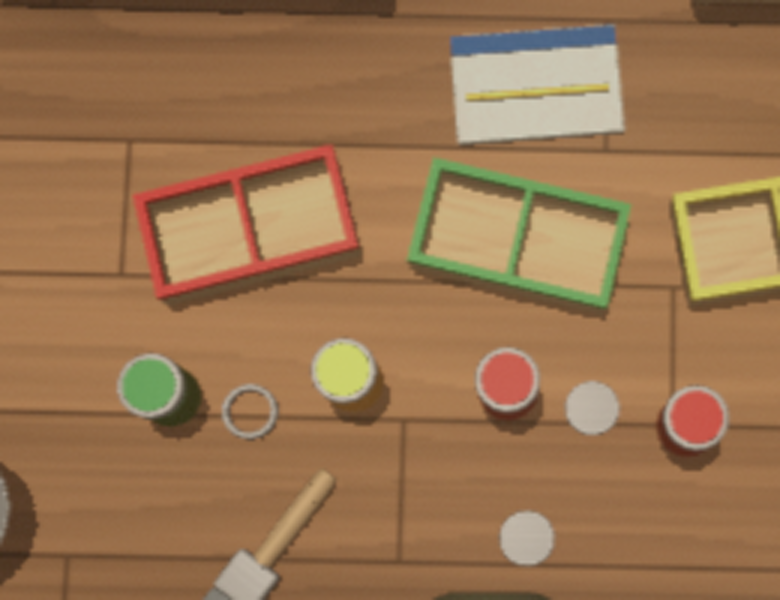

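```bash
cat > h.py <<'E'
import numpy as np, cv2
from cell import vision
I=vision.camera_info
def ray(n,u,v,z):
    c=I(n);K=c["intrinsics"];T=c["cam_to_world"]
    d=T[:3,:3]@np.array([(u-K[0,2])/K[0,0],-(v-K[1,2])/K[0,0],-1]);o=T[:3,3]
    return o+d*(z-o[2])/d[2]
E
python3 - <<'E'
from h import *
p=cv2.imread("pics/top0.png"); h=cv2.cvtColor(p,cv2.COLOR_BGR2HSV)
R={"red":[((0,200,90),(5,255,255)),((174,200,90),(180,255,255))],"green":[((45,120,60),(75,255,255))],"yellow":[((25,150,140),(33,255,255))]}
for n,l in R.items():
    m=sum(cv2.inRange(h,a,b) for a,b in l).astype(np.uint8); 
    k,lab,st,ce=cv2.connectedComponentsWithStats(m,connectivity=8)
    for i in range(1,k):
        if st[i,4]<60: continue
        print(n,st[i],ce[i].round(1),"z.086:",ray("top",*ce[i],.086).round(4))
        pts=np.argwhere(lab==i)[:,::-1].astype(float)
        if st[i,2]>45:
            w=np.array([ray("top",*q,.042)[:2] for q in pts],np.float32)
            (c,s,a)=cv2.minAreaRect(w*1000); print("   caddy",c,s,a)
d=np.load("pics/top0.npy")
for u,v in [(150,219),(215,213),(269,216),(332,229),(383,232)]:
    c=I("top");K=c["intrinsics"];T=c["cam_to_world"];z=d[v,u]
    print(T@[(u-K[0,2])/K[0,0]*z,-(v-K[1,2])/K[0,0]*z,-z,1])
E
```

```text
green [417 254  14  16 103] [424.4 261.1] z.086: [ 0.375  -0.3879  0.086 ]
[0.46488989 0.29137027 0.0874631  1.        ]
[0.48347893 0.13152405 0.08602536 1.        ]
[ 0.47939305 -0.0028001   0.08155655  1.        ]
[ 0.44959681 -0.15981949  0.08615401  1.        ]
[ 0.44525405 -0.28753398  0.08148625  1.        ]
```

```bash
cat > fit.py <<'E'
from h import *
def run(f):
    p=cv2.imread(f); h=cv2.cvtColor(p,cv2.COLOR_BGR2HSV)
    out=[]
    R={"red":[((0,170,150),(4,255,255)),((172,150,150),(180,255,255))],"green":[((50,80,70),(75,255,255))],"yellow":[((24,120,120),(36,255,255))]}
    for n,l in R.items():
        m=np.zeros(h.shape[:2],np.uint8)
        for a,b in l: m|=cv2.inRange(h,a,b)
        k,lab,st,ce=cv2.connectedComponentsWithStats(m,connectivity=8)
        for i in range(1,k):
            if st[i,4]<60: continue
            print(n,st[i],ce[i].round(1),"z.086:",ray("top",*ce[i],.086).round(4))
            pts=np.argwhere(lab==i)[:,::-1].astype(float)
            if st[i,2]>45:
                w=np.array([ray("top",*q,.042)[:2] for q in pts],np.float32)
                (c,s,a)=cv2.minAreaRect(w*1000); print("   caddy",np.round(c,1),np.round(s,1),round(a,1))
if __name__=="__main__":
    import sys; run(sys.argv[1])
E
python3 fit.py pics/top0.png
python3 - <<'E'
import cv2
p=cv2.imread("pics/top0.png"); h=cv2.cvtColor(p,cv2.COLOR_BGR2HSV)
for u,v in [(150,219),(215,213),(269,216),(332,229),(383,232),(147,163),(240,170),(328,170)]: print(u,v,h[v,u])
cv2.imwrite("pics/top0d.png",cv2.resize(p[130:290,310:450],(700,600*8//6*1),interpolation=cv2.INTER_CUBIC)[:600])
E
```

```text
green [237 144  72  48 411] [271.9 167. ] z.086: [ 0.6037 -0.0073  0.086 ]
   caddy [613.3  -9.4] [174.1  92. ] 77.7
green [141 210  17  17 227] [149.2 217.9] z.086: [0.4678 0.294  0.086 ]
green [411 214  16  17 219] [418.4 222.3] z.086: [ 0.471  -0.3753  0.086 ]
green [375 223  17  17 223] [383. 231.] z.086: [ 0.4472 -0.2866  0.086 ]
green [415 253  17  18 231] [423.  261.4] z.086: [ 0.3741 -0.3845  0.086 ]
yellow [324 144  74  46 704] [358.4 167.4] z.086: [ 0.6075 -0.2262  0.086 ]
   caddy [ 620.4 -238.3] [ 94.9 178.9] 10.6
yellow [375 151  16  16 209] [382.5 158.6] z.086: [ 0.6318 -0.2876  0.086 ]
yellow [207 206  15  15 170] [213.7 212.9] z.086: [0.4836 0.1348 0.086 ]
150 219 [ 54 107 162]
215 213 [ 32 121 209]
269 216 [  4 150 199]
332 229 [  3 161 199]
383 232 [ 54 113 153]
147 163 [  2 167 198]
240 170 [ 46 109 124]
328 170 [ 28 133 197]
```

View pics/top0d.png

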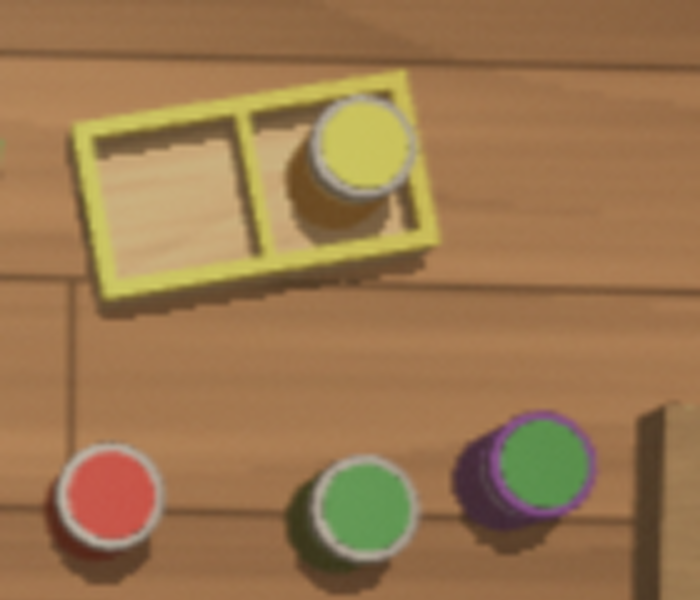

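```bash
sed -i 's/(0,170,150),(4,255/(0,135,140),(5,255/; s/(172,150,150)/(172,130,140)/; s/(50,80,70)/(42,70,60)/; s/(24,120,120)/(24,90,120)/; s/st\[i,4\]<60/st[i,4]<100/' fit.py; python3 fit.py pics/top0.png
```

```text
red [145 139  74  50 659] [180.2 163.4] z.086: [0.6079 0.224  0.086 ]
   caddy [618.7 229.5] [ 94.6 178.7] 15.9
red [261 208  16  16 206] [268.7 215.8] z.086: [ 0.4793 -0.0022  0.086 ]
red [324 221  17  16 213] [331.9 228.6] z.086: [ 0.4507 -0.1596  0.086 ]
green [236 143  74  49 662] [272.2 166.9] z.086: [ 0.604 -0.008  0.086]
   caddy [613.7  -9.3] [177.2  94.8] 77.6
green [141 210  17  17 233] [149.2 217.9] z.086: [0.4678 0.294  0.086 ]
green [411 214  16  17 220] [418.4 222.2] z.086: [ 0.471  -0.3753  0.086 ]
green [375 223  17  17 238] [383.  231.1] z.086: [ 0.4471 -0.2865  0.086 ]
green [415 253  17  18 239] [423.  261.4] z.086: [ 0.3743 -0.3844  0.086 ]
yellow [324 144  74  46 969] [364.3 165.3] z.086: [ 0.6134 -0.2412  0.086 ]Traceback (most recent call last):
  File "fit.py", line 18, in <module>
    import sys; run(sys.argv[1])
                ~~~^^^^^^^^^^^^^
  File "fit.py", line 15, in run
    w=np.array([ray("top",*q,.042)[:2] for q in pts],np.float32)
                ~~~^^^^^^^^^^^^^^^
  File "h.py", line 5, in ray
    c=I(n);K=c["intrinsics"];T=c["cam_to_world"]
ValueError: time passes only in moves, steps and waits
```

```bash
python3 -m jog '[{"rz":-8.5},{"rz":-8.5},{"rz":-8.5},{"rz":-8.5},{"rz":-8.5},{"rz":-8.5},{"rz":-8.5},{"rz":-8.5}]' 20; python3 -m jog '[{"rz":-8.2},{},{}]'; python3 -c "
from cell import arm
from scipy.spatial.transform import Rotation as R
s=arm.read_state();print(s['position'],R.from_quat(s['tcp_rot']).as_matrix().round(4),s['joint_pos'])"
```

```text
[ 0.124675   -0.509781    0.26022239] [[ 2.375e-01 -9.714e-01 -0.000e+00]
 [-9.714e-01 -2.375e-01  1.100e-03]
 [-1.100e-03 -2.000e-04 -1.000e+00]] [-1.55439418e+00  3.13387165e-01  1.49835954e+00 -1.32210538e-05
  1.33099006e+00 -2.23429342e-01]invalid input
invalid input
```

```bash
python3 -m jog '[{"fingers":1,"x":0,"y":0,"z":0,"rx":0,"ry":0,"rz":-8.5}]' 20; python3 -m jog --help | head -20
```

```text
time: 0.2
position: [0.1247, -0.5098, 0.2604]
tcp_rot: [0.831, -0.557, -0.0, -0.0]
contact_force: [0.5, 0.2, -0.6]
gripper_width: 0.0877invalid input: not JSON, or not a number
```

```bash
python3 -m jog '[{"fingers":1,"rz":-8.5}]'; python3 -m jog '[{"fingers":1,"x":0,"y":0,"z":0,"rx":0,"ry":0,"rz":-8.5}]'
```

```text
time: 0.3
position: [0.1247, -0.5099, 0.2604]
tcp_rot: [0.871, -0.492, -0.0, -0.0]
contact_force: [0.2, 0.9, 0.2]
gripper_width: 0.0884invalid input
```

```bash
python3 -m jog '[{"fingers":1,"x":0,"y":0,"z":0,"rx":0,"ry":0,"rz":-8.5},{"fingers":1,"x":0,"y":0,"z":0,"rx":0,"ry":0,"rz":-8.5},{"fingers":1,"x":0,"y":0,"z":0,"rx":0,"ry":0,"rz":-8.5},{"fingers":1,"x":0,"y":0,"z":0,"rx":0,"ry":0,"rz":-8.5},{"fingers":1,"x":0,"y":0,"z":0,"rx":0,"ry":0,"rz":-8.5},{"fingers":1,"x":0,"y":0,"z":0,"rx":0,"ry":0,"rz":-8.5},{"fingers":1,"x":0,"y":0,"z":0,"rx":0,"ry":0,"rz":-8.2}]'; python3 -m jog '[{"fingers":1,"x":0,"y":0,"z":0,"rx":0,"ry":0,"rz":0}]'; python3 -c "
from cell import arm
from scipy.spatial.transform import Rotation as R
s=arm.read_state();print(s['position'],R.from_quat(s['tcp_rot']).as_matrix().round(4),s['joint_pos'])"
```

```text
time: 1.0
position: [0.1247, -0.5098, 0.2604]
tcp_rot: [1.0, 0.002, -0.0, -0.0]
contact_force: [-0.9, -0.1, -1.2]
gripper_width: 0.088
time: 1.1
position: [0.1247, -0.5099, 0.2604]
tcp_rot: [1.0, 0.0, 0.0, -0.0]
contact_force: [0.3, -0.8, 0.4]
gripper_width: 0.0879
[ 0.12469068 -0.50988373  0.26044568] [[ 1.e+00  2.e-04  0.e+00]
 [ 2.e-04 -1.e+00  6.e-04]
 [ 0.e+00 -6.e-04 -1.e+00]] [-1.55437991e+00  3.13182341e-01  1.49804496e+00  1.72633446e-05
  1.33097260e+00 -1.55455837e+00]
```

```bash
python3 -m jog '[{"fingers":1,"x":32.6,"y":-35,"z":0,"rx":0,"ry":0,"rz":0},{"fingers":1,"x":32.6,"y":-35,"z":0,"rx":0,"ry":0,"rz":0},{"fingers":1,"x":32.6,"y":-35,"z":0,"rx":0,"ry":0,"rz":0},{"fingers":1,"x":32.6,"y":-35,"z":0,"rx":0,"ry":0,"rz":0},{"fingers":1,"x":32.6,"y":-35,"z":0,"rx":0,"ry":0,"rz":0}]'; python3 -m jog '[{"fingers":1,"x":32.6,"y":-35,"z":0,"rx":0,"ry":0,"rz":0},{"fingers":1,"x":32.6,"y":-35,"z":10,"rx":0,"ry":0,"rz":0},{"fingers":1,"x":32.6,"y":-35,"z":15,"rx":0,"ry":0,"rz":0},{"fingers":1,"x":32.6,"y":-35,"z":15,"rx":0,"ry":0,"rz":0},{"fingers":1,"x":32.6,"y":-35,"z":20,"rx":0,"ry":0,"rz":0},{"fingers":1,"x":0,"y":0,"z":0,"rx":0,"ry":0,"rz":0},{"fingers":1,"x":0,"y":0,"z":0,"rx":0,"ry":0,"rz":0}]'
cat > w.py <<'E'
import sys,cv2,numpy as np
from cell import arm,vision
from scipy.spatial.transform import Rotation as R
s=arm.read_state(); p,d=vision.read_camera("wrist")
print(s['position'].round(4),"t",s['time'],"w",s['gripper_width'])
c=vision.camera_info("wrist");K=c["intrinsics"];T=np.eye(4);T[:3,:3]=R.from_quat(s['tcp_rot']).as_matrix();T[:3,3]=s['position'];T=T@c["T_tool_cam"]
cv2.imwrite(f"pics/{sys.argv[1]}.png",p)
np.savez(f"pics/{sys.argv[1]}.npz",K=K,T=T)
h=cv2.cvtColor(p,cv2.COLOR_BGR2HSV)
Rg={"red":[((0,135,120),(5,255,255)),((172,130,120),(180,255,255))],"green":[((42,70,60),(75,255,255))],"yellow":[((24,90,120),(36,255,255))]}
for n,l in Rg.items():
    m=np.zeros(h.shape[:2],np.uint8)
    for a,b in l: m|=cv2.inRange(h,a,b)
    k,lab,st,ce=cv2.connectedComponentsWithStats(m,connectivity=8)
    for i in range(1,k):
        if st[i,4]<400: continue
        u,v=st[i,0]+st[i,2]/2-.5,st[i,1]+st[i,3]/2-.5
        dd=T[:3,:3]@[(u-K[0,2])/K[0,0],-(v-K[1,2])/K[0,0],-1]; P=T[:3,3]+dd*(.086-T[2,3])/dd[2]
        print(n,st[i],"boxctr@.086",P.round(4))
E
python3 w.py w1
```

```text
time: 1.6
position: [0.2888, -0.3335, 0.2607]
tcp_rot: [1.0, -0.003, 0.0, 0.0]
contact_force: [1.2, -0.8, 0.4]
gripper_width: 0.0884
time: 2.3
position: [0.4498, -0.1612, 0.2012]
tcp_rot: [1.0, -0.001, -0.0, -0.0]
contact_force: [0.3, -0.0, -1.0]
gripper_width: 0.0881
[ 0.4498 -0.1612  0.2012] t 2.3 w 0.08809118501745403
red [ 256  182   60   58 2758] boxctr@.086 [ 0.4489 -0.1585  0.086 ]
green [ 410    0  150  132 4537] boxctr@.086 [ 0.578  -0.0613  0.086 ]
green [ 255  342   53   41 1843] boxctr@.086 [ 0.4451 -0.2875  0.086 ]
yellow [ 413  179  114   84 2336] boxctr@.086 [ 0.583  -0.1662  0.086 ]
```

View pics/w1.png

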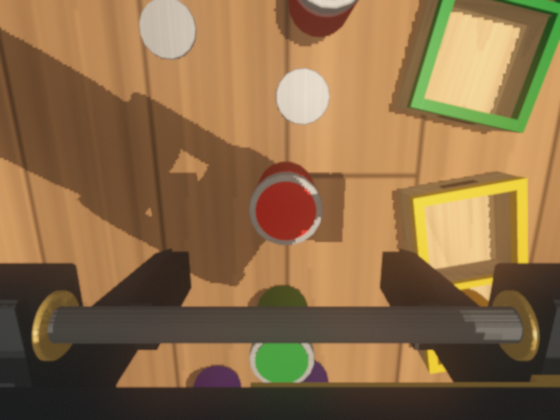

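```bash
python3 -m jog '[{"fingers":1,"x":0,"y":-2,"z":40,"rx":0,"ry":0,"rz":0},{"fingers":1,"x":0,"y":0,"z":40,"rx":0,"ry":0,"rz":0},{"fingers":1,"x":0,"y":0,"z":35,"rx":0,"ry":0,"rz":0},{"fingers":1,"x":0,"y":0,"z":20,"rx":0,"ry":0,"rz":0},{"fingers":1,"x":0,"y":0,"z":0,"rx":0,"ry":0,"rz":0},{"fingers":1,"x":0,"y":0,"z":0,"rx":0,"ry":0,"rz":0}]' 20; python3 -m jog '[{"fingers":0.5,"x":0,"y":0,"z":0,"rx":0,"ry":0,"rz":0},{"fingers":0.5,"x":0,"y":0,"z":0,"rx":0,"ry":0,"rz":0},{"fingers":0.5,"x":0,"y":0,"z":0,"rx":0,"ry":0,"rz":0},{"fingers":0.5,"x":0,"y":0,"z":0,"rx":0,"ry":0,"rz":0},{"fingers":0.5,"x":0,"y":0,"z":0,"rx":0,"ry":0,"rz":0},{"fingers":0.5,"x":0,"y":0,"z":0,"rx":0,"ry":0,"rz":0}]'; python3 w.py w2
```

```text
time: 2.95
position: [0.4498, -0.161, 0.0676]
tcp_rot: [1.0, -0.002, 0.001, 0.0]
contact_force: [0.1, -0.4, -1.1]
gripper_width: 0.088
time: 3.55
position: [0.4499, -0.1598, 0.0668]
tcp_rot: [1.0, -0.001, 0.0, 0.0]
contact_force: [0.1, 0.7, 4.2]
gripper_width: 0.0536
[ 0.4499 -0.1598  0.0668] t 3.55 w 0.05360619157513349
red [ 223  257  125   49 4628] boxctr@.086 [ 0.4488 -0.1455  0.086 ]
red [ 232  343  108   28 2192] boxctr@.086 [ 0.449  -0.1754  0.086 ]
green [ 512    0   48  112 3269] boxctr@.086 [ 0.5198 -0.0755  0.086 ]
```

View pics/w2.png

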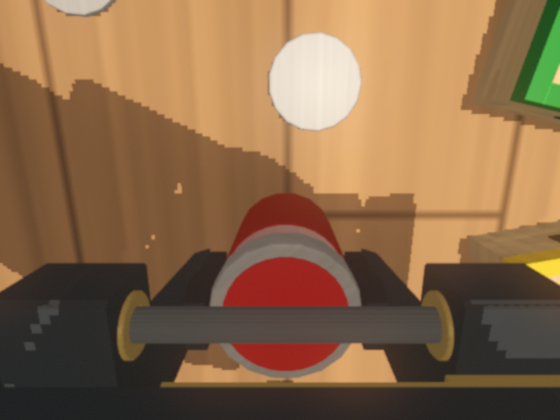

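```bash
python3 -m jog '[{"fingers":0.5,"x":0,"y":0,"z":-20,"rx":0,"ry":0,"rz":0},{"fingers":0.5,"x":0,"y":0,"z":-40,"rx":0,"ry":0,"rz":0},{"fingers":0.5,"x":0,"y":0,"z":-40,"rx":0,"ry":0,"rz":0},{"fingers":0.5,"x":0,"y":0,"z":-34,"rx":0,"ry":0,"rz":0},{"fingers":0.5,"x":0,"y":0,"z":0,"rx":0,"ry":0,"rz":0}]'
python3 -m jog '[{"fingers":0.5,"x":10,"y":-20,"z":0,"rx":0,"ry":0,"rz":0},{"fingers":0.5,"x":20,"y":-40,"z":0,"rx":0,"ry":0,"rz":0},{"fingers":0.5,"x":20,"y":-40,"z":0,"rx":0,"ry":0,"rz":0},{"fingers":0.5,"x":20,"y":-40,"z":0,"rx":0,"ry":0,"rz":0},{"fingers":0.5,"x":20,"y":-40,"z":0,"rx":0,"ry":0,"rz":0},{"fingers":0.5,"x":20,"y":-40,"z":0,"rx":0,"ry":0,"rz":0}]'
python3 -m jog '[{"fingers":0.5,"x":20,"y":-40,"z":0,"rx":0,"ry":0,"rz":0},{"fingers":0.5,"x":20,"y":-40,"z":0,"rx":0,"ry":0,"rz":0},{"fingers":0.5,"x":18,"y":-30,"z":0,"rx":0,"ry":0,"rz":0},{"fingers":0.5,"x":12,"y":-19,"z":0,"rx":0,"ry":0,"rz":0},{"fingers":0.5,"x":0,"y":0,"z":0,"rx":0,"ry":0,"rz":0},{"fingers":0.5,"x":0,"y":0,"z":0,"rx":0,"ry":0,"rz":0}]'; python3 w.py w3
```

```text
time: 4.1
position: [0.451, -0.1605, 0.2042]
tcp_rot: [1.0, -0.0, 0.003, 0.002]
contact_force: [0.5, 0.2, -2.4]
gripper_width: 0.0532
time: 4.7
position: [0.56, 0.062, 0.1988]
tcp_rot: [1.0, -0.0, -0.001, -0.0]
contact_force: [0.7, -0.9, -1.6]
gripper_width: 0.0535
time: 5.3
position: [0.6296, 0.1889, 0.1986]
tcp_rot: [1.0, -0.0, -0.001, 0.0]
contact_force: [-0.4, 0.1, -0.8]
gripper_width: 0.0535
[0.6296 0.1889 0.1986] t 5.3 w 0.053468280638832036
red [ 179   15  174  225 6017] boxctr@.086 [0.615  0.2502 0.086 ]
red [268 204  69  47 574] boxctr@.086 [0.6404 0.1798 0.086 ]
red [ 223  257  125   50 4643] boxctr@.086 [0.6281 0.1364 0.086 ]
red [ 232  343  107   28 2094] boxctr@.086 [0.6281 0.0696 0.086 ]
green [   0   17   65   75 3951] boxctr@.086 [0.4668 0.2953 0.086 ]
```

View pics/w3.png

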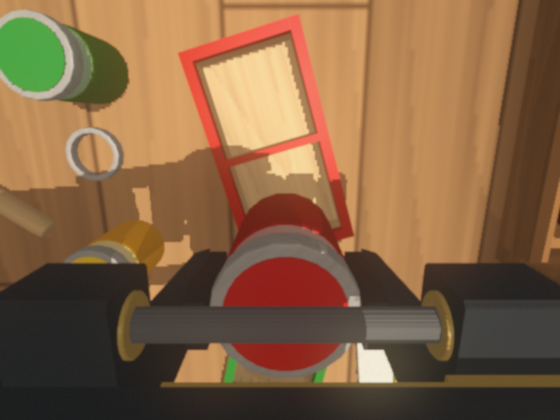

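```bash
cat > px.py <<'E'
import sys,numpy as np
f=np.load(f"pics/{sys.argv[1]}.npz");K=f["K"];T=f["T"];z=float(sys.argv[2])
for a in sys.argv[3:]:
    u,v=map(float,a.split(","));dd=T[:3,:3]@[(u-K[0,2])/K[0,0],-(v-K[1,2])/K[0,0],-1]
    print(a,(T[:3,3]+dd*(z-T[2,3])/dd[2]).round(4))
E
python3 px.py w3 .042 180,54 297,16 352,236
```

```text
180,54 [0.5487 0.3025 0.042 ]
297,16 [0.6367 0.3282 0.042 ]
352,236 [0.6859 0.1574 0.042 ]
```

```bash
python3 -m jog '[{"fingers":0.5,"x":0,"y":0,"z":40,"rx":0,"ry":0,"rz":0},{"fingers":0.5,"x":0,"y":0,"z":40,"rx":0,"ry":0,"rz":0},{"fingers":0.5,"x":0,"y":0,"z":25,"rx":0,"ry":0,"rz":0},{"fingers":0.5,"x":0,"y":0,"z":10,"rx":0,"ry":0,"rz":0},{"fingers":0.5,"x":0,"y":0,"z":4,"rx":0,"ry":0,"rz":0},{"fingers":0.5,"x":0,"y":0,"z":2,"rx":0,"ry":0,"rz":0},{"fingers":0.5,"x":0,"y":0,"z":0,"rx":0,"ry":0,"rz":0},{"fingers":0.5,"x":0,"y":0,"z":0,"rx":0,"ry":0,"rz":0}]'; python3 -m jog '[{"fingers":0.5,"x":0,"y":0,"z":1.5,"rx":0,"ry":0,"rz":0},{"fingers":0.5,"x":0,"y":0,"z":1,"rx":0,"ry":0,"rz":0},{"fingers":0.5,"x":0,"y":0,"z":0,"rx":0,"ry":0,"rz":0}]'
```

```text
time: 6.15
position: [0.6306, 0.1891, 0.0807]
tcp_rot: [1.0, -0.001, 0.001, -0.0]
contact_force: [0.6, 0.0, -3.2]
gripper_width: 0.0535
time: 6.45
position: [0.63, 0.1891, 0.077]
tcp_rot: [1.0, -0.0, -0.0, 0.0]
contact_force: [-0.2, -0.4, -1.8]
gripper_width: 0.0535
```

```bash
python3 -m jog '[{"fingers":0.5,"x":0,"y":0,"z":1,"rx":0,"ry":0,"rz":0},{"fingers":0.5,"x":0,"y":0,"z":0,"rx":0,"ry":0,"rz":0}]'; python3 -m jog '[{"fingers":0.5,"x":0,"y":0,"z":1,"rx":0,"ry":0,"rz":0},{"fingers":0.5,"x":0,"y":0,"z":0,"rx":0,"ry":0,"rz":0}]';  python3 -m jog '[{"fingers":0.5,"x":0,"y":0,"z":0.5,"rx":0,"ry":0,"rz":0},{"fingers":0.5,"x":0,"y":0,"z":0,"rx":0,"ry":0,"rz":0}]'
```

```text
time: 6.65
position: [0.63, 0.1891, 0.0759]
tcp_rot: [1.0, -0.0, -0.0, 0.0]
contact_force: [0.6, -0.5, -2.2]
gripper_width: 0.0537
time: 6.85
position: [0.6301, 0.1891, 0.0749]
tcp_rot: [1.0, -0.001, -0.0, -0.0]
contact_force: [0.4, 0.0, -2.2]
gripper_width: 0.0535
time: 7.05
position: [0.6301, 0.1891, 0.0749]
tcp_rot: [1.0, -0.0, 0.0, -0.0]
contact_force: [-1.6, -0.2, 2.2]
gripper_width: 0.0536
```

```bash
python3 -m jog '[{"fingers":0.8,"x":0,"y":0,"z":0,"rx":0,"ry":0,"rz":0},{"fingers":0.8,"x":0,"y":0,"z":0,"rx":0,"ry":0,"rz":0},{"fingers":0.8,"x":0,"y":0,"z":0,"rx":0,"ry":0,"rz":0},{"fingers":0.8,"x":0,"y":0,"z":0,"rx":0,"ry":0,"rz":0}]'; python3 -m jog '[{"fingers":0.8,"x":0,"y":0,"z":-25,"rx":0,"ry":0,"rz":0},{"fingers":0.8,"x":0,"y":0,"z":-40,"rx":0,"ry":0,"rz":0},{"fingers":1,"x":0,"y":0,"z":-40,"rx":0,"ry":0,"rz":0},{"fingers":1,"x":0,"y":0,"z":-20,"rx":0,"ry":0,"rz":0},{"fingers":1,"x":0,"y":0,"z":0,"rx":0,"ry":0,"rz":0}]'; python3 w.py w4
```

```text
time: 7.45
position: [0.6302, 0.189, 0.0745]
tcp_rot: [1.0, -0.001, 0.0, -0.0]
contact_force: [0.7, 0.9, -0.0]
gripper_width: 0.0703
time: 7.95
position: [0.6311, 0.1892, 0.2029]
tcp_rot: [1.0, -0.001, 0.003, -0.0]
contact_force: [0.1, -0.7, -1.0]
gripper_width: 0.0879
[0.6311 0.1892 0.2029] t 7.95 w 0.0878983829951586
red [ 176   18  171  244 6629] boxctr@.086 [0.6141 0.2422 0.086 ]
red [ 252  186   62   59 2879] boxctr@.086 [0.6288 0.1881 0.086 ]
green [   0   20   65   73 3840] boxctr@.086 [0.4672 0.2952 0.086 ]
green [220 343  29  45 501] boxctr@.086 [0.5883 0.0589 0.086 ]
```

View pics/w4.png

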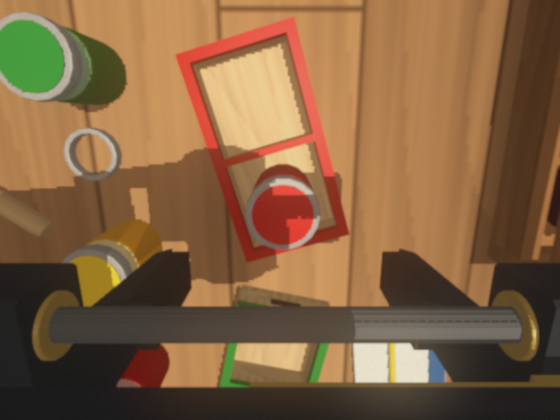

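```bash
python3 -m jog '[{"fingers":1,"x":-25,"y":32,"z":0,"rx":0,"ry":0,"rz":0},{"fingers":1,"x":-25,"y":32,"z":0,"rx":0,"ry":0,"rz":0},{"fingers":1,"x":-25,"y":32,"z":0,"rx":0,"ry":0,"rz":0},{"fingers":1,"x":-25,"y":32,"z":0,"rx":0,"ry":0,"rz":0},{"fingers":1,"x":-25,"y":32,"z":0,"rx":0,"ry":0,"rz":0},{"fingers":1,"x":-26,"y":31,"z":0,"rx":0,"ry":0,"rz":0},{"fingers":1,"x":0,"y":0,"z":0,"rx":0,"ry":0,"rz":0},{"fingers":1,"x":0,"y":0,"z":0,"rx":0,"ry":0,"rz":0}]'; python3 w.py w5
```

```text
time: 8.8
position: [0.4784, -0.002, 0.1985]
tcp_rot: [1.0, -0.001, -0.001, -0.0]
contact_force: [-0.4, 1.0, 0.1]
gripper_width: 0.0882
[ 0.4784 -0.002   0.1985] t 8.8 w 0.08823495949696088
red [443   0  82  24 941] boxctr@.086 [0.5998 0.1284 0.086 ]
red [ 256  184   61   59 2811] boxctr@.086 [ 4.778e-01 -4.000e-04  8.600e-02]
green [ 364   87  177  209 5828] boxctr@.086 [0.5946 0.0155 0.086 ]
yellow [ 257    0   72   39 2167] boxctr@.086 [0.482  0.1245 0.086 ]
yellow [369 351  68  31 564] boxctr@.086 [ 0.5726 -0.13    0.086 ]
```

View pics/w5.png

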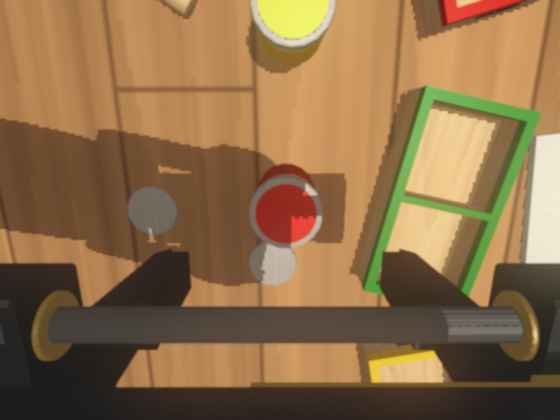

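```bash
python3 px.py w5 .042 428,87 541,114; python3 -m jog '[{"fingers":1,"x":0,"y":0,"z":40,"rx":0,"ry":0,"rz":0},{"fingers":1,"x":0,"y":0,"z":40,"rx":0,"ry":0,"rz":0},{"fingers":1,"x":0,"y":0,"z":35,"rx":0,"ry":0,"rz":0},{"fingers":1,"x":0,"y":0,"z":17,"rx":0,"ry":0,"rz":0},{"fingers":1,"x":0,"y":0,"z":0,"rx":0,"ry":0,"rz":0},{"fingers":1,"x":0,"y":0,"z":0,"rx":0,"ry":0,"rz":0}]' 20; python3 -m jog '[{"fingers":0.5,"x":0,"y":0,"z":0,"rx":0,"ry":0,"rz":0},{"fingers":0.5,"x":0,"y":0,"z":0,"rx":0,"ry":0,"rz":0},{"fingers":0.5,"x":0,"y":0,"z":0,"rx":0,"ry":0,"rz":0},{"fingers":0.5,"x":0,"y":0,"z":0,"rx":0,"ry":0,"rz":0},{"fingers":0.5,"x":0,"y":0,"z":0,"rx":0,"ry":0,"rz":0},{"fingers":0.5,"x":0,"y":0,"z":0,"rx":0,"ry":0,"rz":0}]'
```

```text
428,87 [0.5875 0.0881 0.042 ]
541,114 [0.6785 0.0679 0.042 ]
time: 9.45
position: [0.4793, -0.0012, 0.0676]
tcp_rot: [1.0, -0.0, -0.0, -0.0]
contact_force: [0.0, -0.5, 0.3]
gripper_width: 0.0883
time: 10.05
position: [0.4789, -0.0018, 0.0678]
tcp_rot: [1.0, -0.001, 0.0, 0.0]
contact_force: [-1.4, 0.2, 3.6]
gripper_width: 0.0535
```

```bash
python3 -m jog '[{"fingers":0.5,"x":0,"y":0,"z":-20,"rx":0,"ry":0,"rz":0},{"fingers":0.5,"x":0,"y":0,"z":-40,"rx":0,"ry":0,"rz":0},{"fingers":0.5,"x":0,"y":0,"z":-40,"rx":0,"ry":0,"rz":0},{"fingers":0.5,"x":0,"y":0,"z":-32,"rx":0,"ry":0,"rz":0},{"fingers":0.5,"x":0,"y":0,"z":0,"rx":0,"ry":0,"rz":0}]'
python3 -m jog '[{"fingers":0.5,"x":10,"y":-20,"z":0,"rx":0,"ry":0,"rz":0},{"fingers":0.5,"x":18,"y":-38,"z":0,"rx":0,"ry":0,"rz":0},{"fingers":0.5,"x":18,"y":-40,"z":0,"rx":0,"ry":0,"rz":0},{"fingers":0.5,"x":18,"y":-40,"z":0,"rx":0,"ry":0,"rz":0},{"fingers":0.5,"x":18,"y":-40,"z":0,"rx":0,"ry":0,"rz":0}]'
python3 -m jog '[{"fingers":0.5,"x":18,"y":-40,"z":0,"rx":0,"ry":0,"rz":0},{"fingers":0.5,"x":17,"y":-34,"z":0,"rx":0,"ry":0,"rz":0},{"fingers":0.5,"x":10,"y":-20,"z":0,"rx":0,"ry":0,"rz":0},{"fingers":0.5,"x":0,"y":0,"z":0,"rx":0,"ry":0,"rz":0},{"fingers":0.5,"x":0,"y":0,"z":0,"rx":0,"ry":0,"rz":0}]'; python3 w.py w6
```

```text
time: 10.55
position: [0.4803, -0.0021, 0.2029]
tcp_rot: [1.0, -0.0, 0.003, 0.001]
contact_force: [-0.4, -0.2, -2.2]
gripper_width: 0.0535
time: 11.05
position: [0.5609, 0.1778, 0.1972]
tcp_rot: [1.0, -0.001, -0.002, 0.0]
contact_force: [1.1, -0.8, -2.6]
gripper_width: 0.0535
time: 11.55
position: [0.6056, 0.2698, 0.1972]
tcp_rot: [1.0, -0.0, -0.002, 0.001]
contact_force: [-0.4, -0.5, -1.9]
gripper_width: 0.0534
[0.6056 0.2698 0.1972] t 11.55 w 0.053446740813227187
red [ 217  128  141  124 2851] boxctr@.086 [0.6055 0.2886 0.086 ]
red [237 201 101  52 843] boxctr@.086 [0.6055 0.2615 0.086 ]
red [ 224  258  124   49 4551] boxctr@.086 [0.6045 0.2175 0.086 ]
red [ 233  343  106   27 2060] boxctr@.086 [0.6045 0.1521 0.086 ]
green [  54  150   65   63 3129] boxctr@.086 [0.4655 0.2945 0.086 ]
```

View pics/w6.png

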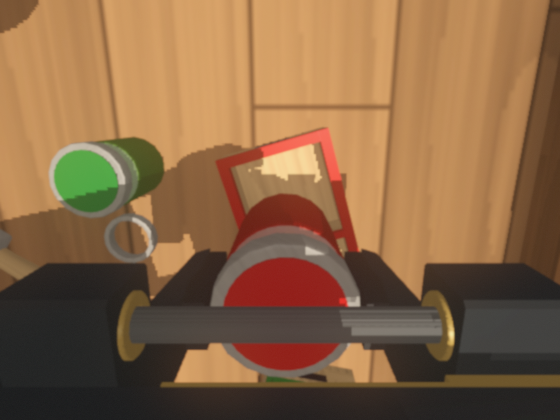

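```bash
python3 -m jog '[{"fingers":0.5,"x":0,"y":0,"z":40,"rx":0,"ry":0,"rz":0},{"fingers":0.5,"x":0,"y":0,"z":40,"rx":0,"ry":0,"rz":0},{"fingers":0.5,"x":0,"y":0,"z":25,"rx":0,"ry":0,"rz":0},{"fingers":0.5,"x":0,"y":0,"z":10,"rx":0,"ry":0,"rz":0},{"fingers":0.5,"x":0,"y":0,"z":4,"rx":0,"ry":0,"rz":0},{"fingers":0.5,"x":0,"y":0,"z":1,"rx":0,"ry":0,"rz":0},{"fingers":0.5,"x":0,"y":0,"z":0,"rx":0,"ry":0,"rz":0},{"fingers":0.5,"x":0,"y":0,"z":0,"rx":0,"ry":0,"rz":0}]'; python3 -m jog '[{"fingers":0.5,"x":0,"y":0,"z":1,"rx":0,"ry":0,"rz":0},{"fingers":0.5,"x":0,"y":0,"z":0,"rx":0,"ry":0,"rz":0}]'
```

```text
time: 12.4
position: [0.6067, 0.2702, 0.0808]
tcp_rot: [1.0, -0.001, 0.001, -0.0]
contact_force: [-0.9, 0.9, -2.3]
gripper_width: 0.0533
time: 12.6
position: [0.6062, 0.2701, 0.0788]
tcp_rot: [1.0, -0.0, 0.0, -0.0]
contact_force: [1.2, 0.3, -3.2]
gripper_width: 0.0533
```

```bash
python3 -m jog '[{"fingers":0.5,"x":0,"y":0,"z":1,"rx":0,"ry":0,"rz":0},{"fingers":0.5,"x":0,"y":0,"z":1,"rx":0,"ry":0,"rz":0},{"fingers":0.5,"x":0,"y":0,"z":0,"rx":0,"ry":0,"rz":0}]'; python3 -m jog '[{"fingers":0.5,"x":0,"y":0,"z":1,"rx":0,"ry":0,"rz":0},{"fingers":0.5,"x":0,"y":0,"z":0,"rx":0,"ry":0,"rz":0}]';  python3 -m jog '[{"fingers":0.5,"x":0,"y":0,"z":0.7,"rx":0,"ry":0,"rz":0},{"fingers":0.5,"x":0,"y":0,"z":0,"rx":0,"ry":0,"rz":0}]'
```

```text
time: 12.9
position: [0.6061, 0.2701, 0.0763]
tcp_rot: [1.0, -0.001, -0.0, 0.0]
contact_force: [0.1, 0.9, -3.0]
gripper_width: 0.0537
time: 13.1
position: [0.6063, 0.2701, 0.0759]
tcp_rot: [1.0, -0.001, 0.0, -0.0]
contact_force: [-0.9, -1.2, 0.0]
gripper_width: 0.0532
time: 13.3
position: [0.6063, 0.2701, 0.0758]
tcp_rot: [1.0, -0.001, 0.0, -0.0]
contact_force: [-3.5, -0.6, 5.3]
gripper_width: 0.0531
```

```bash
python3 -m jog '[{"fingers":0.8,"x":0,"y":0,"z":0,"rx":0,"ry":0,"rz":0},{"fingers":0.8,"x":0,"y":0,"z":0,"rx":0,"ry":0,"rz":0},{"fingers":0.8,"x":0,"y":0,"z":0,"rx":0,"ry":0,"rz":0},{"fingers":0.8,"x":0,"y":0,"z":0,"rx":0,"ry":0,"rz":0}]'; python3 -m jog '[{"fingers":0.8,"x":0,"y":0,"z":-25,"rx":0,"ry":0,"rz":0},{"fingers":0.8,"x":0,"y":0,"z":-40,"rx":0,"ry":0,"rz":0},{"fingers":1,"x":0,"y":0,"z":-40,"rx":0,"ry":0,"rz":0},{"fingers":1,"x":0,"y":0,"z":-20,"rx":0,"ry":0,"rz":0}]'; python3 -m jog '[{"fingers":1,"x":-35,"y":-6,"z":0,"rx":0,"ry":0,"rz":0},{"fingers":1,"x":-35,"y":-6,"z":0,"rx":0,"ry":0,"rz":0},{"fingers":1,"x":-35,"y":-6,"z":0,"rx":0,"ry":0,"rz":0},{"fingers":1,"x":-34,"y":-6,"z":0,"rx":0,"ry":0,"rz":0},{"fingers":1,"x":0,"y":0,"z":0,"rx":0,"ry":0,"rz":0},{"fingers":1,"x":0,"y":0,"z":0,"rx":0,"ry":0,"rz":0}]'; python3 w.py w7
```

```text
time: 13.7
position: [0.6062, 0.2701, 0.0747]
tcp_rot: [1.0, -0.001, 0.0, -0.0]
contact_force: [-0.0, -0.1, 0.1]
gripper_width: 0.0705
time: 14.1
position: [0.6069, 0.2703, 0.2038]
tcp_rot: [1.0, -0.001, 0.002, -0.001]
contact_force: [-0.8, 0.0, -0.4]
gripper_width: 0.0846
time: 14.7
position: [0.4674, 0.2944, 0.2002]
tcp_rot: [1.0, -0.0, 0.001, -0.0]
contact_force: [-0.3, 0.1, -0.4]
gripper_width: 0.0882
[0.4674 0.2944 0.2002] t 14.7 w 0.08819631939042502
red [ 381  159  121   93 2512] boxctr@.086 [0.5783 0.3014 0.086 ]
red [ 449  221   61   57 2706] boxctr@.086 [0.6106 0.2677 0.086 ]
green [ 255  185   60   59 2779] boxctr@.086 [0.466  0.2947 0.086 ]
```

View pics/w7.png

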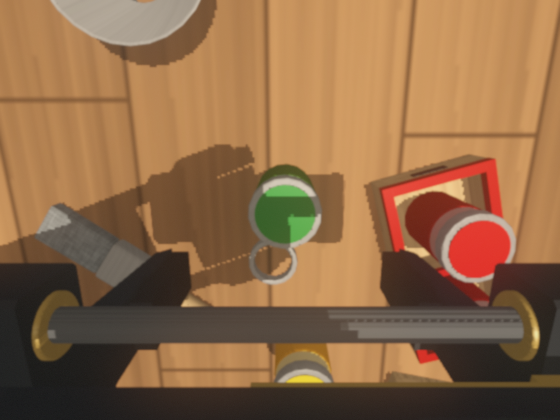

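```bash
python3 -m jog '[{"fingers":1,"x":0,"y":0,"z":40,"rx":0,"ry":0,"rz":0},{"fingers":1,"x":0,"y":0,"z":40,"rx":0,"ry":0,"rz":0},{"fingers":1,"x":0,"y":0,"z":35,"rx":0,"ry":0,"rz":0},{"fingers":1,"x":0,"y":0,"z":18,"rx":0,"ry":0,"rz":0},{"fingers":1,"x":0,"y":0,"z":0,"rx":0,"ry":0,"rz":0},{"fingers":1,"x":0,"y":0,"z":0,"rx":0,"ry":0,"rz":0}]' 20; python3 -m jog '[{"fingers":0.5,"x":0,"y":0,"z":0,"rx":0,"ry":0,"rz":0},{"fingers":0.5,"x":0,"y":0,"z":0,"rx":0,"ry":0,"rz":0},{"fingers":0.5,"x":0,"y":0,"z":0,"rx":0,"ry":0,"rz":0},{"fingers":0.5,"x":0,"y":0,"z":0,"rx":0,"ry":0,"rz":0},{"fingers":0.5,"x":0,"y":0,"z":0,"rx":0,"ry":0,"rz":0},{"fingers":0.5,"x":0,"y":0,"z":0,"rx":0,"ry":0,"rz":0}]'
```

```text
time: 15.35
position: [0.4682, 0.2941, 0.0672]
tcp_rot: [1.0, -0.001, 0.0, -0.0]
contact_force: [0.1, 0.6, 0.6]
gripper_width: 0.0881
time: 15.95
position: [0.4673, 0.2943, 0.0671]
tcp_rot: [1.0, -0.001, 0.0, -0.0]
contact_force: [-0.4, -1.3, 2.6]
gripper_width: 0.0538
```

Gripped at z 0.0671, so contact in the bay is expected at 0.0751.

```bash
python3 -m jog '[{"fingers":0.5,"x":0,"y":0,"z":-20,"rx":0,"ry":0,"rz":0},{"fingers":0.5,"x":0,"y":0,"z":-40,"rx":0,"ry":0,"rz":0},{"fingers":0.5,"x":0,"y":0,"z":-40,"rx":0,"ry":0,"rz":0},{"fingers":0.5,"x":0,"y":0,"z":-33,"rx":0,"ry":0,"rz":0},{"fingers":0.5,"x":0,"y":0,"z":0,"rx":0,"ry":0,"rz":0}]'
python3 -m jog '[{"fingers":0.5,"x":10,"y":18,"z":0,"rx":0,"ry":0,"rz":0},{"fingers":0.5,"x":20,"y":34,"z":0,"rx":0,"ry":0,"rz":0},{"fingers":0.5,"x":20,"y":34,"z":0,"rx":0,"ry":0,"rz":0},{"fingers":0.5,"x":20,"y":34,"z":0,"rx":0,"ry":0,"rz":0},{"fingers":0.5,"x":20,"y":34,"z":0,"rx":0,"ry":0,"rz":0}]'
python3 -m jog '[{"fingers":0.5,"x":20,"y":34,"z":0,"rx":0,"ry":0,"rz":0},{"fingers":0.5,"x":20,"y":34,"z":0,"rx":0,"ry":0,"rz":0},{"fingers":0.5,"x":16,"y":26,"z":0,"rx":0,"ry":0,"rz":0},{"fingers":0.5,"x":10,"y":14,"z":0,"rx":0,"ry":0,"rz":0},{"fingers":0.5,"x":0,"y":0,"z":0,"rx":0,"ry":0,"rz":0},{"fingers":0.5,"x":0,"y":0,"z":0,"rx":0,"ry":0,"rz":0}]'; python3 w.py w8
```

```text
time: 16.45
position: [0.4686, 0.2948, 0.204]
tcp_rot: [1.0, -0.0, 0.004, -0.001]
contact_force: [-0.3, -0.1, -1.3]
gripper_width: 0.0534
time: 16.95
position: [0.5572, 0.1386, 0.1983]
tcp_rot: [1.0, -0.001, -0.001, 0.0]
contact_force: [1.0, 0.6, -2.2]
gripper_width: 0.0533
time: 17.55
position: [0.6223, 0.0325, 0.1985]
tcp_rot: [1.0, -0.001, -0.001, -0.0]
contact_force: [-1.1, 0.8, -1.8]
gripper_width: 0.0536
[0.6223 0.0325 0.1985] t 17.55 w 0.05361535213700306
red [ 231    0  144   75 2676] boxctr@.086 [0.632  0.1489 0.086 ]
green [ 220  133  135  127 2477] boxctr@.086 [0.6223 0.0465 0.086 ]
green [ 223  259  125   49 4530] boxctr@.086 [ 0.6209 -0.0211  0.086 ]
green [ 231  343  109   30 2366] boxctr@.086 [ 0.6208 -0.0874  0.086 ]
yellow [  32   22   70   75 4047] boxctr@.086 [0.4813 0.1362 0.086 ]
yellow [416 182   7 119 655] boxctr@.086 [0.719  0.0128 0.086 ]
```

View pics/w8.png

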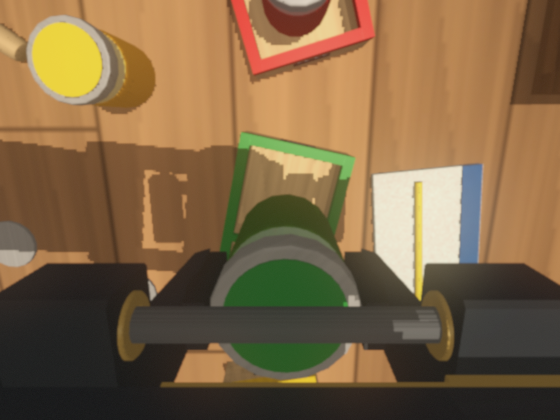

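```bash
python3 -m jog '[{"fingers":0.5,"x":0,"y":0,"z":40,"rx":0,"ry":0,"rz":0},{"fingers":0.5,"x":0,"y":0,"z":40,"rx":0,"ry":0,"rz":0},{"fingers":0.5,"x":0,"y":0,"z":25,"rx":0,"ry":0,"rz":0},{"fingers":0.5,"x":0,"y":0,"z":10,"rx":0,"ry":0,"rz":0},{"fingers":0.5,"x":0,"y":0,"z":4,"rx":0,"ry":0,"rz":0},{"fingers":0.5,"x":0,"y":0,"z":2,"rx":0,"ry":0,"rz":0},{"fingers":0.5,"x":0,"y":0,"z":0,"rx":0,"ry":0,"rz":0},{"fingers":0.5,"x":0,"y":0,"z":0,"rx":0,"ry":0,"rz":0}]'; python3 -m jog '[{"fingers":0.5,"x":0,"y":0,"z":1,"rx":0,"ry":0,"rz":0},{"fingers":0.5,"x":0,"y":0,"z":1,"rx":0,"ry":0,"rz":0},{"fingers":0.5,"x":0,"y":0,"z":0,"rx":0,"ry":0,"rz":0},{"fingers":0.5,"x":0,"y":0,"z":0,"rx":0,"ry":0,"rz":0}]'
```

```text
time: 18.4
position: [0.6234, 0.0321, 0.08]
tcp_rot: [1.0, -0.0, 0.001, 0.0]
contact_force: [-0.0, -1.0, -1.2]
gripper_width: 0.0532
time: 18.8
position: [0.6229, 0.0321, 0.0768]
tcp_rot: [1.0, -0.001, -0.0, -0.0]
contact_force: [-0.6, 0.5, -1.5]
gripper_width: 0.0532
```

```bash
python3 -m jog '[{"fingers":0.5,"x":0,"y":0,"z":1.5,"rx":0,"ry":0,"rz":0},{"fingers":0.5,"x":0,"y":0,"z":0,"rx":0,"ry":0,"rz":0},{"fingers":0.5,"x":0,"y":0,"z":0,"rx":0,"ry":0,"rz":0}]'; python3 -m jog '[{"fingers":0.5,"x":0,"y":0,"z":1,"rx":0,"ry":0,"rz":0},{"fingers":0.5,"x":0,"y":0,"z":0,"rx":0,"ry":0,"rz":0},{"fingers":0.5,"x":0,"y":0,"z":0,"rx":0,"ry":0,"rz":0}]'
```

```text
time: 19.1
position: [0.6229, 0.0321, 0.0752]
tcp_rot: [1.0, -0.001, -0.0, -0.0]
contact_force: [-0.7, -0.7, -2.1]
gripper_width: 0.0534
time: 19.4
position: [0.6229, 0.0321, 0.0751]
tcp_rot: [1.0, -0.0, 0.0, 0.0]
contact_force: [-2.7, 0.4, 5.5]
gripper_width: 0.0532
```

```bash
python3 -m jog '[{"fingers":0.8,"x":0,"y":0,"z":0,"rx":0,"ry":0,"rz":0},{"fingers":0.8,"x":0,"y":0,"z":0,"rx":0,"ry":0,"rz":0},{"fingers":0.8,"x":0,"y":0,"z":0,"rx":0,"ry":0,"rz":0},{"fingers":0.8,"x":0,"y":0,"z":0,"rx":0,"ry":0,"rz":0}]'; python3 -m jog '[{"fingers":0.8,"x":0,"y":0,"z":-25,"rx":0,"ry":0,"rz":0},{"fingers":0.8,"x":0,"y":0,"z":-40,"rx":0,"ry":0,"rz":0},{"fingers":1,"x":0,"y":0,"z":-40,"rx":0,"ry":0,"rz":0},{"fingers":1,"x":0,"y":0,"z":-21,"rx":0,"ry":0,"rz":0}]'; python3 -m jog '[{"fingers":1,"x":-22,"y":40,"z":0,"rx":0,"ry":0,"rz":0},{"fingers":1,"x":-22,"y":40,"z":0,"rx":0,"ry":0,"rz":0},{"fingers":1,"x":-22,"y":40,"z":0,"rx":0,"ry":0,"rz":0},{"fingers":1,"x":-22,"y":40,"z":0,"rx":0,"ry":0,"rz":0},{"fingers":1,"x":-22,"y":40,"z":0,"rx":0,"ry":0,"rz":0},{"fingers":1,"x":-22,"y":40,"z":0,"rx":0,"ry":0,"rz":0},{"fingers":1,"x":-22,"y":40,"z":0,"rx":0,"ry":0,"rz":0},{"fingers":1,"x":-22,"y":40,"z":0,"rx":0,"ry":0,"rz":0}]';python3 -m jog '[{"fingers":1,"x":0,"y":0,"z":0,"rx":0,"ry":0,"rz":0},{"fingers":1,"x":0,"y":0,"z":0,"rx":0,"ry":0,"rz":0},{"fingers":1,"x":0,"y":0,"z":0,"rx":0,"ry":0,"rz":0}]'; python3 w.py w9
```

```text
time: 19.8
position: [0.6229, 0.0321, 0.0742]
tcp_rot: [1.0, -0.001, -0.0, -0.0]
contact_force: [-0.0, 0.7, -0.5]
gripper_width: 0.0702
time: 20.2
position: [0.6237, 0.032, 0.2039]
tcp_rot: [1.0, -0.001, 0.002, 0.0]
contact_force: [-0.9, 0.0, -0.3]
gripper_width: 0.0845
time: 21.0
position: [0.4455, -0.2892, 0.2005]
tcp_rot: [1.0, -0.0, 0.0, 0.0]
contact_force: [0.5, -1.6, 0.1]
gripper_width: 0.0877
time: 21.3
position: [0.4471, -0.2868, 0.2003]
tcp_rot: [1.0, -0.0, 0.0, -0.0]
contact_force: [-0.1, -0.6, 0.7]
gripper_width: 0.0883
[ 0.4471 -0.2868  0.2003] t 21.3 w 0.08831470477341172
green [ 254  183   61   59 2792] boxctr@.086 [ 0.4452 -0.285   0.086 ]
green [170 342  47  14 485] boxctr@.086 [ 0.3715 -0.3996  0.086 ]
yellow [ 433   10  127  243 6773] boxctr@.086 [ 0.5889 -0.228   0.086 ]
yellow [ 515  184   45   61 2257] boxctr@.086 [ 0.628  -0.2864  0.086 ]
```

View pics/w9.png

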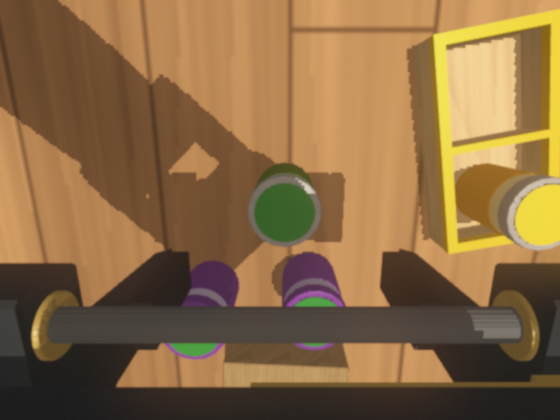

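```bash
python3 -m jog '[{"fingers":1,"x":-1,"y":-1,"z":40,"rx":0,"ry":0,"rz":0},{"fingers":1,"x":0,"y":0,"z":40,"rx":0,"ry":0,"rz":0},{"fingers":1,"x":0,"y":0,"z":35,"rx":0,"ry":0,"rz":0},{"fingers":1,"x":0,"y":0,"z":18,"rx":0,"ry":0,"rz":0},{"fingers":1,"x":0,"y":0,"z":0,"rx":0,"ry":0,"rz":0},{"fingers":1,"x":0,"y":0,"z":0,"rx":0,"ry":0,"rz":0}]' 20; python3 -m jog '[{"fingers":0.5,"x":0,"y":0,"z":0,"rx":0,"ry":0,"rz":0},{"fingers":0.5,"x":0,"y":0,"z":0,"rx":0,"ry":0,"rz":0},{"fingers":0.5,"x":0,"y":0,"z":0,"rx":0,"ry":0,"rz":0},{"fingers":0.5,"x":0,"y":0,"z":0,"rx":0,"ry":0,"rz":0},{"fingers":0.5,"x":0,"y":0,"z":0,"rx":0,"ry":0,"rz":0},{"fingers":0.5,"x":0,"y":0,"z":0,"rx":0,"ry":0,"rz":0}]'
```

```text
time: 21.95
position: [0.4463, -0.2863, 0.068]
tcp_rot: [1.0, 0.0, 0.0, 0.0]
contact_force: [-0.1, -0.6, 0.0]
gripper_width: 0.0882
time: 22.55
position: [0.4458, -0.2869, 0.0676]
tcp_rot: [1.0, -0.001, 0.0, 0.0]
contact_force: [1.1, 0.6, 3.0]
gripper_width: 0.0537
```

```bash
python3 -m jog '[{"fingers":0.5,"x":0,"y":0,"z":-20,"rx":0,"ry":0,"rz":0},{"fingers":0.5,"x":0,"y":0,"z":-40,"rx":0,"ry":0,"rz":0},{"fingers":0.5,"x":0,"y":0,"z":-40,"rx":0,"ry":0,"rz":0},{"fingers":0.5,"x":0,"y":0,"z":-33,"rx":0,"ry":0,"rz":0},{"fingers":0.5,"x":0,"y":0,"z":0,"rx":0,"ry":0,"rz":0}]'
python3 -m jog '[{"fingers":0.5,"x":12,"y":-18,"z":0,"rx":0,"ry":0,"rz":0},{"fingers":0.5,"x":22,"y":-33,"z":0,"rx":0,"ry":0,"rz":0},{"fingers":0.5,"x":22,"y":-33,"z":0,"rx":0,"ry":0,"rz":0},{"fingers":0.5,"x":22,"y":-33,"z":0,"rx":0,"ry":0,"rz":0},{"fingers":0.5,"x":22,"y":-33,"z":0,"rx":0,"ry":0,"rz":0}]'
python3 -m jog '[{"fingers":0.5,"x":22,"y":-33,"z":0,"rx":0,"ry":0,"rz":0},{"fingers":0.5,"x":22,"y":-33,"z":0,"rx":0,"ry":0,"rz":0},{"fingers":0.5,"x":15,"y":-20,"z":0,"rx":0,"ry":0,"rz":0},{"fingers":0.5,"x":0,"y":0,"z":0,"rx":0,"ry":0,"rz":0},{"fingers":0.5,"x":0,"y":0,"z":0,"rx":0,"ry":0,"rz":0}]'; python3 w.py w10
```

```text
time: 23.05
position: [0.4466, -0.2877, 0.2041]
tcp_rot: [1.0, -0.0, 0.003, 0.003]
contact_force: [0.7, -0.2, -2.9]
gripper_width: 0.0535
time: 23.55
position: [0.5459, -0.1352, 0.1985]
tcp_rot: [1.0, -0.001, -0.001, -0.001]
contact_force: [-0.1, -0.3, -1.8]
gripper_width: 0.0538
time: 24.05
position: [0.6042, -0.0509, 0.1986]
tcp_rot: [1.0, -0.0, -0.001, -0.0]
contact_force: [-0.3, 0.3, -1.8]
gripper_width: 0.0535
[ 0.6042 -0.0509  0.1986] t 24.05 w 0.05348702324454124
green [ 222   16  163  226 6193] boxctr@.086 [0.6148 0.0096 0.086 ]
green [ 280   55   71   73 3990] boxctr@.086 [0.6223 0.0334 0.086 ]
green [ 223  255  125   52 4967] boxctr@.086 [ 0.6028 -0.1024  0.086 ]
green [ 233  343  105   26 1983] boxctr@.086 [ 0.6028 -0.1689  0.086 ]
yellow [445  86   9 145 748] boxctr@.086 [ 0.7153 -0.0101  0.086 ]
```

View pics/w10.png

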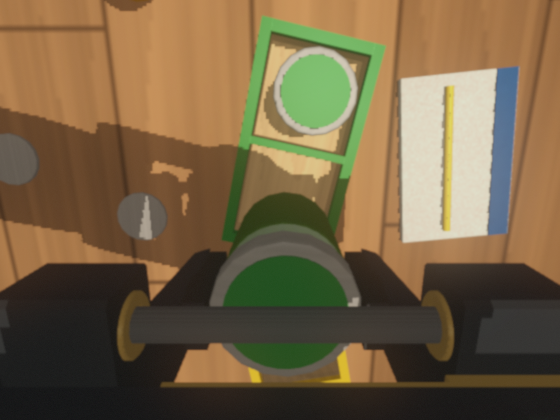

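```bash
python3 -m jog '[{"fingers":0.5,"x":0,"y":0,"z":40,"rx":0,"ry":0,"rz":0},{"fingers":0.5,"x":0,"y":0,"z":40,"rx":0,"ry":0,"rz":0},{"fingers":0.5,"x":0,"y":0,"z":25,"rx":0,"ry":0,"rz":0},{"fingers":0.5,"x":0,"y":0,"z":10,"rx":0,"ry":0,"rz":0},{"fingers":0.5,"x":0,"y":0,"z":4,"rx":0,"ry":0,"rz":0},{"fingers":0.5,"x":0,"y":0,"z":2,"rx":0,"ry":0,"rz":0},{"fingers":0.5,"x":0,"y":0,"z":0,"rx":0,"ry":0,"rz":0},{"fingers":0.5,"x":0,"y":0,"z":0,"rx":0,"ry":0,"rz":0}]'; python3 -m jog '[{"fingers":0.5,"x":0,"y":0,"z":1,"rx":0,"ry":0,"rz":0},{"fingers":0.5,"x":0,"y":0,"z":1,"rx":0,"ry":0,"rz":0},{"fingers":0.5,"x":0,"y":0,"z":0,"rx":0,"ry":0,"rz":0},{"fingers":0.5,"x":0,"y":0,"z":0,"rx":0,"ry":0,"rz":0}]';python3 -m jog '[{"fingers":0.5,"x":0,"y":0,"z":1.2,"rx":0,"ry":0,"rz":0},{"fingers":0.5,"x":0,"y":0,"z":0,"rx":0,"ry":0,"rz":0},{"fingers":0.5,"x":0,"y":0,"z":0,"rx":0,"ry":0,"rz":0}]'
```

```text
time: 24.9
position: [0.6053, -0.0511, 0.0804]
tcp_rot: [1.0, -0.001, 0.001, 0.0]
contact_force: [-0.4, -0.4, -3.1]
gripper_width: 0.0539
time: 25.3
position: [0.6049, -0.0509, 0.0774]
tcp_rot: [1.0, -0.001, 0.0, -0.0]
contact_force: [0.5, -0.5, -1.5]
gripper_width: 0.0537
time: 25.6
position: [0.6048, -0.0509, 0.0761]
tcp_rot: [1.0, -0.001, -0.0, -0.0]
contact_force: [-0.0, -0.1, -2.1]
gripper_width: 0.0535
```

```bash
python3 -m jog '[{"fingers":0.5,"x":0,"y":0,"z":1,"rx":0,"ry":0,"rz":0},{"fingers":0.5,"x":0,"y":0,"z":0,"rx":0,"ry":0,"rz":0},{"fingers":0.5,"x":0,"y":0,"z":0,"rx":0,"ry":0,"rz":0}]'
```

```text
time: 25.9
position: [0.605, -0.0509, 0.0756]
tcp_rot: [1.0, -0.0, 0.0, 0.0]
contact_force: [-2.6, 0.2, 5.2]
gripper_width: 0.0537
```

```bash
python3 -m jog '[{"fingers":0.8,"x":0,"y":0,"z":0,"rx":0,"ry":0,"rz":0},{"fingers":0.8,"x":0,"y":0,"z":0,"rx":0,"ry":0,"rz":0},{"fingers":0.8,"x":0,"y":0,"z":0,"rx":0,"ry":0,"rz":0},{"fingers":0.8,"x":0,"y":0,"z":0,"rx":0,"ry":0,"rz":0}]'; python3 -m jog '[{"fingers":0.8,"x":0,"y":0,"z":-25,"rx":0,"ry":0,"rz":0},{"fingers":0.8,"x":0,"y":0,"z":-40,"rx":0,"ry":0,"rz":0},{"fingers":1,"x":0,"y":0,"z":-40,"rx":0,"ry":0,"rz":0},{"fingers":1,"x":0,"y":0,"z":-20,"rx":0,"ry":0,"rz":0}]'; python3 -m jog '[{"fingers":1,"x":-24.5,"y":-37,"z":0,"rx":0,"ry":0,"rz":0},{"fingers":1,"x":-24.5,"y":-37,"z":0,"rx":0,"ry":0,"rz":0},{"fingers":1,"x":-24.5,"y":-37,"z":0,"rx":0,"ry":0,"rz":0},{"fingers":1,"x":-24.5,"y":-37,"z":0,"rx":0,"ry":0,"rz":0},{"fingers":1,"x":-24.5,"y":-38,"z":0,"rx":0,"ry":0,"rz":0},{"fingers":1,"x":0,"y":0,"z":0,"rx":0,"ry":0,"rz":0},{"fingers":1,"x":0,"y":0,"z":0,"rx":0,"ry":0,"rz":0},{"fingers":1,"x":0,"y":0,"z":0,"rx":0,"ry":0,"rz":0}]'; python3 w.py w11
```

```text
time: 26.3
position: [0.6049, -0.0509, 0.075]
tcp_rot: [1.0, -0.001, -0.0, -0.0]
contact_force: [-1.0, 0.1, 0.1]
gripper_width: 0.0705
time: 26.7
position: [0.6056, -0.0511, 0.2037]
tcp_rot: [1.0, -0.0, 0.002, 0.001]
contact_force: [0.3, -0.0, -0.2]
gripper_width: 0.0843
time: 27.5
position: [0.4832, 0.1344, 0.2001]
tcp_rot: [1.0, -0.001, 0.0, 0.0]
contact_force: [-0.3, 0.7, -0.3]
gripper_width: 0.0878
[0.4832 0.1344 0.2001] t 27.5 w 0.08784550843044915
red [ 380    0  154  202 5101] boxctr@.086 [0.5957 0.2126 0.086 ]
red [ 455    0   74   38 2109] boxctr@.086 [0.6112 0.2614 0.086 ]
red [ 475  101   69   68 3587] boxctr@.086 [0.6343 0.1906 0.086 ]
green [ 418  253   77   55 1048] boxctr@.086 [0.6124 0.0823 0.086 ]
green [358 342  24  40 505] boxctr@.086 [0.5511 0.0092 0.086 ]
green [396 351  42  30 499] boxctr@.086 [0.5899 0.0053 0.086 ]
yellow [287 214  29  28 537] boxctr@.086 [0.4937 0.1245 0.086 ]
```

View pics/w11.png

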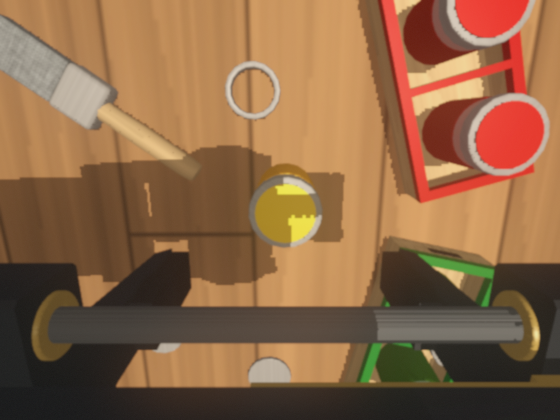

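```bash
python3 px.py w9 .042 433,36 448,252; python3 -m jog '[{"fingers":1,"x":0,"y":0,"z":40,"rx":0,"ry":0,"rz":0},{"fingers":1,"x":0,"y":0,"z":40,"rx":0,"ry":0,"rz":0},{"fingers":1,"x":0,"y":0,"z":35,"rx":0,"ry":0,"rz":0},{"fingers":1,"x":0,"y":0,"z":18,"rx":0,"ry":0,"rz":0},{"fingers":1,"x":0,"y":0,"z":0,"rx":0,"ry":0,"rz":0},{"fingers":1,"x":0,"y":0,"z":0,"rx":0,"ry":0,"rz":0}]' 20; python3 -m jog '[{"fingers":0.5,"x":0,"y":0,"z":0,"rx":0,"ry":0,"rz":0},{"fingers":0.5,"x":0,"y":0,"z":0,"rx":0,"ry":0,"rz":0},{"fingers":0.5,"x":0,"y":0,"z":0,"rx":0,"ry":0,"rz":0},{"fingers":0.5,"x":0,"y":0,"z":0,"rx":0,"ry":0,"rz":0},{"fingers":0.5,"x":0,"y":0,"z":0,"rx":0,"ry":0,"rz":0},{"fingers":0.5,"x":0,"y":0,"z":0,"rx":0,"ry":0,"rz":0}]'
```

```text
433,36 [ 0.5567 -0.1602  0.042 ]
448,252 [ 0.5897 -0.3335  0.042 ]
time: 28.15
position: [0.4832, 0.1346, 0.0676]
tcp_rot: [1.0, -0.001, 0.0, 0.0]
contact_force: [0.4, -0.2, 0.1]
gripper_width: 0.0883
time: 28.75
position: [0.4828, 0.1352, 0.0674]
tcp_rot: [1.0, -0.0, 0.0, 0.0]
contact_force: [0.2, 0.5, 2.5]
gripper_width: 0.0532
```

```bash
python3 -m jog '[{"fingers":0.5,"x":0,"y":0,"z":-20,"rx":0,"ry":0,"rz":0},{"fingers":0.5,"x":0,"y":0,"z":-40,"rx":0,"ry":0,"rz":0},{"fingers":0.5,"x":0,"y":0,"z":-40,"rx":0,"ry":0,"rz":0},{"fingers":0.5,"x":0,"y":0,"z":-33,"rx":0,"ry":0,"rz":0},{"fingers":0.5,"x":0,"y":0,"z":0,"rx":0,"ry":0,"rz":0}]'
python3 -m jog '[{"fingers":0.5,"x":8,"y":20,"z":0,"rx":0,"ry":0,"rz":0},{"fingers":0.5,"x":14,"y":38,"z":0,"rx":0,"ry":0,"rz":0},{"fingers":0.5,"x":14,"y":38,"z":0,"rx":0,"ry":0,"rz":0},{"fingers":0.5,"x":14,"y":38,"z":0,"rx":0,"ry":0,"rz":0},{"fingers":0.5,"x":14,"y":38,"z":0,"rx":0,"ry":0,"rz":0}]'
python3 -m jog '[{"fingers":0.5,"x":14,"y":38,"z":0,"rx":0,"ry":0,"rz":0},{"fingers":0.5,"x":14,"y":38,"z":0,"rx":0,"ry":0,"rz":0},{"fingers":0.5,"x":14,"y":38,"z":0,"rx":0,"ry":0,"rz":0},{"fingers":0.5,"x":14,"y":30,"z":0,"rx":0,"ry":0,"rz":0},{"fingers":0.5,"x":9,"y":16,"z":0,"rx":0,"ry":0,"rz":0},{"fingers":0.5,"x":0,"y":0,"z":0,"rx":0,"ry":0,"rz":0},{"fingers":0.5,"x":0,"y":0,"z":0,"rx":0,"ry":0,"rz":0}]'; python3 w.py w12
```

```text
time: 29.25
position: [0.4839, 0.1354, 0.2036]
tcp_rot: [1.0, -0.0, 0.003, -0.0]
contact_force: [0.6, -0.5, -2.9]
gripper_width: 0.0532
time: 29.75
position: [0.546, -0.0383, 0.1979]
tcp_rot: [1.0, -0.001, -0.002, -0.001]
contact_force: [2.1, 0.0, -2.0]
gripper_width: 0.0536
time: 30.45
position: [0.6106, -0.1964, 0.198]
tcp_rot: [1.0, -0.001, -0.002, -0.001]
contact_force: [0.8, 0.8, -3.8]
gripper_width: 0.0536
[ 0.6106 -0.1964  0.198 ] t 30.45 w 0.05357563929777733
green [ 204    0  141   86 3000] boxctr@.086 [ 0.6022 -0.0831  0.086 ]
green [246   0  60  18 772] boxctr@.086 [ 0.6033 -0.064   0.086 ]
yellow [457   0  10  65 473] boxctr@.086 [ 0.7194 -0.0772  0.086 ]
yellow [ 256  135   87   46 1339] boxctr@.086 [ 0.6187 -0.1551  0.086 ]
```

View pics/w12.png

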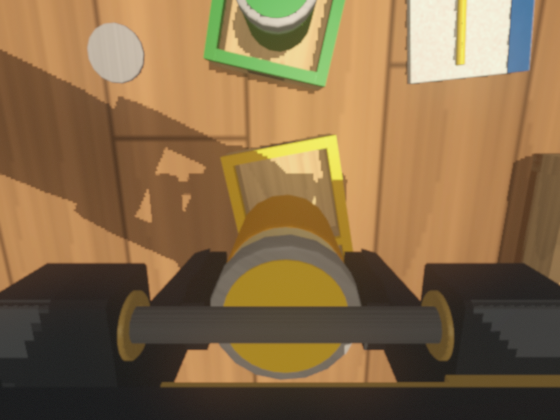

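Aligned over the +y bay; expected contact is at 0.0754.

```bash
python3 -m jog '[{"fingers":0.5,"x":0,"y":0,"z":40,"rx":0,"ry":0,"rz":0},{"fingers":0.5,"x":0,"y":0,"z":40,"rx":0,"ry":0,"rz":0},{"fingers":0.5,"x":0,"y":0,"z":25,"rx":0,"ry":0,"rz":0},{"fingers":0.5,"x":0,"y":0,"z":10,"rx":0,"ry":0,"rz":0},{"fingers":0.5,"x":0,"y":0,"z":4,"rx":0,"ry":0,"rz":0},{"fingers":0.5,"x":0,"y":0,"z":2,"rx":0,"ry":0,"rz":0},{"fingers":0.5,"x":0,"y":0,"z":0,"rx":0,"ry":0,"rz":0},{"fingers":0.5,"x":0,"y":0,"z":0,"rx":0,"ry":0,"rz":0}]'; python3 -m jog '[{"fingers":0.5,"x":0,"y":0,"z":1,"rx":0,"ry":0,"rz":0},{"fingers":0.5,"x":0,"y":0,"z":1,"rx":0,"ry":0,"rz":0},{"fingers":0.5,"x":0,"y":0,"z":0,"rx":0,"ry":0,"rz":0},{"fingers":0.5,"x":0,"y":0,"z":0,"rx":0,"ry":0,"rz":0}]';python3 -m jog '[{"fingers":0.5,"x":0,"y":0,"z":1.2,"rx":0,"ry":0,"rz":0},{"fingers":0.5,"x":0,"y":0,"z":0,"rx":0,"ry":0,"rz":0},{"fingers":0.5,"x":0,"y":0,"z":0,"rx":0,"ry":0,"rz":0}]'
```

```text
time: 31.3
position: [0.6116, -0.1971, 0.0803]
tcp_rot: [1.0, -0.001, 0.001, 0.0]
contact_force: [-0.8, 0.6, -3.8]
gripper_width: 0.0538
time: 31.7
position: [0.6112, -0.1969, 0.0771]
tcp_rot: [1.0, -0.001, 0.0, -0.0]
contact_force: [0.8, 0.0, -3.3]
gripper_width: 0.0531
time: 32.0
position: [0.6112, -0.1969, 0.0758]
tcp_rot: [1.0, -0.001, -0.0, -0.0]
contact_force: [0.5, 0.2, -2.9]
gripper_width: 0.0532
```

```bash
python3 -m jog '[{"fingers":0.5,"x":0,"y":0,"z":1,"rx":0,"ry":0,"rz":0},{"fingers":0.5,"x":0,"y":0,"z":0,"rx":0,"ry":0,"rz":0},{"fingers":0.5,"x":0,"y":0,"z":0,"rx":0,"ry":0,"rz":0}]'
```

```text
time: 32.3
position: [0.6113, -0.197, 0.0755]
tcp_rot: [1.0, -0.001, 0.0, 0.0]
contact_force: [-1.5, 1.2, 5.0]
gripper_width: 0.0534
```

Seated. Release, rise, then back off toward the base at a height clear of everything for a final look.

```bash
python3 -m jog '[{"fingers":0.8,"x":0,"y":0,"z":0,"rx":0,"ry":0,"rz":0},{"fingers":0.8,"x":0,"y":0,"z":0,"rx":0,"ry":0,"rz":0},{"fingers":0.8,"x":0,"y":0,"z":0,"rx":0,"ry":0,"rz":0},{"fingers":0.8,"x":0,"y":0,"z":0,"rx":0,"ry":0,"rz":0}]'; python3 -m jog '[{"fingers":0.8,"x":0,"y":0,"z":-25,"rx":0,"ry":0,"rz":0},{"fingers":0.8,"x":0,"y":0,"z":-40,"rx":0,"ry":0,"rz":0},{"fingers":1,"x":0,"y":0,"z":-40,"rx":0,"ry":0,"rz":0},{"fingers":1,"x":0,"y":0,"z":-40,"rx":0,"ry":0,"rz":0}]'; python3 -m jog '[{"fingers":1,"x":-40,"y":0,"z":-5,"rx":0,"ry":0,"rz":0},{"fingers":1,"x":-40,"y":0,"z":0,"rx":0,"ry":0,"rz":0},{"fingers":1,"x":-40,"y":0,"z":0,"rx":0,"ry":0,"rz":0},{"fingers":1,"x":-40,"y":0,"z":0,"rx":0,"ry":0,"rz":0},{"fingers":1,"x":-40,"y":0,"z":0,"rx":0,"ry":0,"rz":0},{"fingers":1,"x":-40,"y":0,"z":0,"rx":0,"ry":0,"rz":0},{"fingers":1,"x":0,"y":0,"z":0,"rx":0,"ry":0,"rz":0},{"fingers":1,"x":0,"y":0,"z":0,"rx":0,"ry":0,"rz":0}]'
python3 - <<'E'
from cell import vision
import cv2,numpy as np
for n in("top","scene"):
    p,d=vision.read_camera(n);cv2.imwrite(f"pics/{n}F.png",p)
E
sed -i 's/st\[i,2\]>45/False/' fit.py; python3 fit.py pics/topF.png
```

```text
time: 32.7
position: [0.6112, -0.1969, 0.0748]
tcp_rot: [1.0, -0.001, 0.0, -0.0]
contact_force: [0.1, -0.5, 0.1]
gripper_width: 0.0702
time: 33.1
position: [0.611, -0.1968, 0.2215]
tcp_rot: [1.0, -0.001, 0.0, -0.0]
contact_force: [1.0, -0.5, 0.6]
gripper_width: 0.0845
time: 33.9
position: [0.3712, -0.197, 0.2254]
tcp_rot: [1.0, -0.001, 0.001, 0.0]
contact_force: [0.7, 0.9, 0.5]
gripper_width: 0.0884
red [145 138  74  51 664] [180.6 164. ] z.086: [0.6063 0.2231 0.086 ]
red [186 146  17  17 208] [194. 154.] z.086: [0.633  0.1906 0.086 ]
red [154 155  16  16 212] [161.4 162.6] z.086: [0.6088 0.2715 0.086 ]
green [236 143  74  50 689] [272.1 167.4] z.086: [ 0.6028 -0.008   0.086 ]
green [249 150  17  17 223] [256.7 158.2] z.086: [0.6257 0.0317 0.086 ]
green [281 158  17  17 225] [289.1 165.9] z.086: [ 0.6075 -0.0507  0.086 ]
green [411 214  16  17 220] [418.4 222.2] z.086: [ 0.471  -0.3753  0.086 ]
green [417 253  15  18 193] [424.4 261.7] z.086: [ 0.3736 -0.3878  0.086 ]
yellow [324 144  74  46 979] [364.2 165.5] z.086: [ 0.6129 -0.2408  0.086 ]
yellow [339 157  18  17 232] [347.7 164.8] z.086: [ 0.6138 -0.1991  0.086 ]
```

View pics/topF.png

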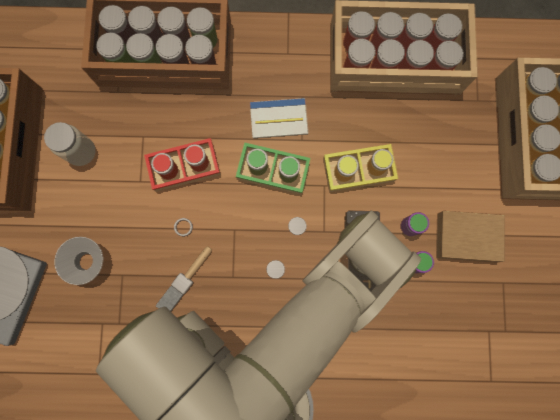

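View pics/sceneF.png

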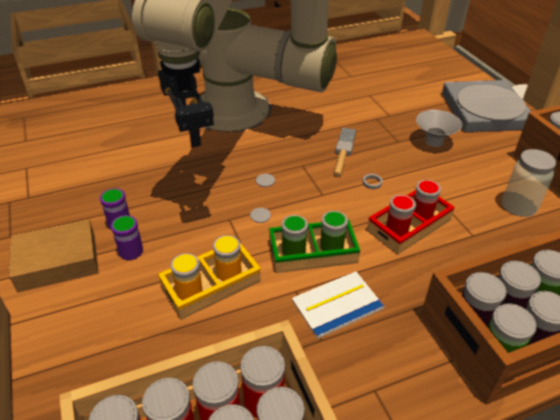

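All six jars stand upright in the bays matching their colours, and the robot touches nothing.

```bash
python3 -c "
from cell import arm
print(arm.finish_job())"
```

```text
the job is handed in; nothing more can be done
None
```

All five loose jars are sorted: both red ones in the red caddy, both green in the green, and the peach jar in the yellow caddy's empty +y bay. I lowered each jar until the force reading showed it resting on the bay floor (about 2–5 N), then let go. The job is handed in at about 34 s of robot time, but it gives no verdict.

- **Final position check:** the last top and scene pictures show all six stored jars upright, one to a bay. The top camera puts their lids within about 4 mm of where I released them. The already stored yellow jar shows at its original place in both pictures, but I took no separate final measurement of it because its lid merged with the rim in the image code.
- **Look-alikes:** neither purple jar was handled, and both still stand where they were. In the last top picture the arm partly covers one of them, at pixel (424, 262).
- **Camera disagreement:** the top and wrist cameras differed by about 2 mm on jar positions, well inside the 12 mm of clearance on each side of a jar in its bay.
- **Problems:** the first few move commands were refused for missing fields, and the arm did not move on those. No other check failed.

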